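# Carry a scanner drum on its sprung tray into the inspection cradle

## Task

Lift the carrier tray by the sprung grip block on its arch and bring it smoothly over the inspection cradle, keeping the loose drum from ever running against the tray's end stops, and hold it raised there with the drum balanced close to the middle of the tray (within about 25 mm) for a good 4 seconds. Then lower the tray between the V-blocks until it is seated on the cradle's pads and the drum's shafts lie in the Vs, and let go. Do not touch the polished drum with the gripper, and leave the other things on the bench where they are.

Things in the scene. Friction and masses are not known exactly. Their poses are not given: they have to be found in the camera images.
- tray: Aluminium carrier tray 86 mm wide (x), 280 mm long (y), z up; origin: centre of underside. Flat floor, top at z 6 mm, black line across at y = 0. Side walls, tops at z 16 mm, keep the drum square; end stops, 44 mm high, touch the drum when its axis is 102 mm from the middle. An arch 20 mm wide runs lengthwise from end to end, underside z 85, top z 95 mm. 0.35 kg. Starts seated level on the rest.
- grip_center (a point): Centre of the black grip block on top of the arch: 36 x 36 mm across, 45 mm tall, 0.06 kg, sides along the tray's x and y, 121.5 mm above the tray's origin; axes as the tray's when joint grip is 0. The block spans z 99 to 144 mm of the tray.
- grip (a joint): Sprung hinge of the grip block, about the tray's x, 97 mm above the tray's origin; 5 N m/rad, damping 0.2 N m s/rad, stops +-0.3 rad. 0 = block upright; positive = block turned about tray +x relative to the tray. Carried by the block, the tray sinks on the drum's side by some 0.9 rad per metre of drum offset, so the drum runs off (time constant about 0.45 s) unless the block is tilted against it.
- drum: Polished steel-grey drum: 60 mm diameter, 70 mm long, with a stub shaft 14 mm diameter, 30 mm long at each end. Origin at its centre; x = its axis, across the tray; y, z turn as it rolls. 0.45 kg: rolls along the tray's y with 2/3 g times the slope, less a small resistance (slopes under 0.01 to 0.02 may not start it). Axis 36 mm above the tray's origin. Starts at rest 30 to 58 mm from the middle.
- rest: White parking rest, fixed, on one side of the robot's middle: base plate 150 x 290 mm, origin under its centre on the table, z up. Two rubber-topped pads, tops at z 30 mm, at y = +-115 mm. The tray starts on it, tray y along rest y.
- cradle: Aluminium inspection cradle, fixed, on the other side: base plate 150 x 290 mm, origin under its centre on the table, z up. Two pads for the tray, tops at z 30 mm, at y = +-115 mm. The tray goes on it with its y along the cradle's y, between two V-blocks at x = +-56 mm (12 mm thick), 7 mm to spare on each side.
- cradle_v (a point): Point on the V line, 74 mm above the cradle's origin, axes as the cradle's: the drum's centre when its shafts lie in the V-blocks (it is then lifted 8 mm off the seated tray's floor). V faces at 45 degrees, lowest at y = 0, bottom 64 mm and lips 88 mm above the cradle's origin, opening +-24 mm in y. The shafts clear the lips while the tray's origin is 60 mm or more above the cradle's origin.
- jar_a: small closed white jar with a blue cap, 36 mm diameter, 62 mm tall; origin under its centre. A bystander nearer the robot than the stands.
- jar_b: the same kind of jar, beyond the stands. A bystander.
- ring_a: aluminium lens ring, 64 mm outside diameter, 24 mm tall, beyond the stands. A bystander.
- ring_b: aluminium lens ring, 64 mm diameter, 36 mm tall, at the robot's left. A bystander.
- ring_c: aluminium lens ring, 56 mm diameter, 18 mm tall, at the robot's right. A bystander.
Not all that is in view belongs to the job. Of the things that look like the drum, the largest one is meant.

How it is judged:
By the outcome, as a careful person would: the job done as asked, in the order asked, and still so for the second after the job is handed in, with the robot touching nothing.
It also fails if it takes over 69 s, if anything falls off the work surface, if the arm or the gripper's body presses on something with over 40 N, if the wrist force passes 120 N, or if a joint passes its speed limit or range.

## Robot

A 7-joint arm with a two-finger parallel gripper is mounted at the origin on the work surface. World frame = base frame: x ahead of the robot, y to its left, z up, the work surface at z = 0. Lengths are in m, angles in rad, forces in N, time in s.
With the tool pointing down it reaches from about 0.4 to 0.85 m from the base axis. Payload 10.4 kg.
Tool frame: the origin (TCP) lies between the finger pads; the fingertips stand manip.tip_extent ahead of it and the grasp point (between the pads) lies 6 mm ahead of it (manip.tip_extent is the distance from the TCP to the fingertips, in m); z points along the fingers, y is the line along which they close (so a half turn about z gives the same grasp; the last joint's range is limited). The gripper opens to 85 mm and grips with 20 to 120 N. Pads are 22 mm wide; open, the fingers measure 114 mm over their backs; the gripper's body (76 mm by 85 mm) begins 54 mm behind the grasp point. The pads swing forward as they close: fully open they stand 13 mm farther back than shut.
Start: joints at [-1.334, 0.332, -0.065, 1.46, 0.022, 1.35, -0.088], TCP at [0.161, 0.604, 0.228] pointing down, gripper open.
Joint ranges: [-2.6, 2.6], [-0.5, 2.12], [-1.47, 1.34], [0.16, 2.42], [-1.27, 4.41], [0.06, 2.06], [-2.6, 2.6]. Speed limits (rad/s): [2.22, 2.22, 2.79, 2.79, 3.14, 3.14, 3.14].

## Interface

Orientations are given as a unit quaternion [x, y, z, w].
In Python, from workcell import get_obs, optics, workorder, manip gives the robot as it stands.
- The arm moves only by the tool jog_arm, never from a script. Its argument "increments" is a list of rows, each a list of 7 numbers: the shift along the tool's x, y, z in m, then the turn, a rotation vector about the tool's x, y, z in rad, then the opening, from -1 (shut) to 1 (fully open). A call has 1 to 5 rows; each row is the pose to reach, as a shift and turn from the pose commanded when the call began, along the tool's axes at that moment; what a row does not reach only later rows make up. A row lasts 1/12 s, in which the tool goes at most 41.7 mm and 7.16 degrees, less where a joint would pass 70% of its speed; a pose out of reach is approached as far as the arm can. A call with a gripper value outside its range is refused whole. The fingers move at their own pace and stop on an object; "grip_force" is the grip in N (left out, the last holds). Time passes only in rows, so rows that repeat a pose let the fingers close. It gives the time, the measured TCP pose, the force, the opening and the grip force at its end, in the units of the state.
- get_obs(): the state, without advancing time (a new reading comes with each control period).
- optics.camera(name): name is "side" or "top" or "wrist"; returns a dict with "color" (400x640x3 uint8, red, green, blue), "depth" (400x640 float32, m along the optical axis (not along the pixel's ray), 0 where there is no reading), "K" (3x3 intrinsics, pixels), "R" (3x3) and "t" (3): a world point X has camera coordinates R X + t. Camera axes: x right, y down, z forward; pixel columns grow to the right and rows downward; lengths in m; the calibration is good to about 2 mm. The wrist camera is an equidistant fisheye: a pixel r from the principal point sees the ray r / f radians off the axis. A picture is of the moment at which its call begins.
- workorder.hand_in(): hands the job in; it is judged then, once.
The state is a dict: "clock": time; "joint_pos": joint angles; "joint_velocities": joint speeds; "tau": joint torques, N m; "position": TCP position; "ee_rot": TCP orientation; "ft_force": force on the tool from outside, world axes, zero at the start; "torque": the same for the moment, N m; "grip_width": opening from 0.0 (shut) to 1.0 (fully open); "grasp_force": force on a finger pad.
Only numpy, scipy, OpenCV 4.12 (cv2) and the standard library are available. Lean on these libraries where they do the work, as an engineer would, in place of code of your own. Each camera call takes 0.05 s, during which the arm holds its last target. There are 200 camera calls.

## Working session

There is one attempt and no reset: what is moved stays moved. The work goes in short steps, Python scripts to look and compute and a tool call to move; the robot and the scene stay as the last step left them, time stands still between calls to the robot, and variables do not carry over. Pictures are saved under pics/ and viewed, at most 10 in all, crops included, and the job is handed in when it is done.

Besides the shell and the picture viewer there is one more tool, called after ">>>" by a JSON object that holds its "api" and its "payload". jog_arm: Moves the arm, as the interface text tells. Its arguments: {"type":"object","properties":{"increments":{"type":"array"},"grip_force":{"type":"number"}},"required":["increments"]}

```bash
ls; mkdir -p pics; python3 - <<'E'
from workcell import get_obs, optics, manip
import cv2,numpy as np
print(get_obs(), manip.tip_extent)
for n in("top","side"):
    c=optics.camera(n); np.savez(f"{n}0.npz",**c)
    cv2.imwrite(f"pics/{n}0.png",c["color"][:,:,::-1]); print(n,c["K"].tolist(),c["R"].tolist(),c["t"].tolist())
E
```

```text
pics
{'clock': 0.0, 'joint_pos': array([-1.33363356,  0.33290167, -0.06467212,  1.46093871,  0.02165673,
        1.34987493, -0.088503  ]), 'joint_velocities': array([ 0.0005472 , -0.00118241,  0.00034694,  0.00030842, -0.00039424,
        0.00057955, -0.00109039]), 'tau': array([ 4.40065742e-04, -6.25440431e+01,  4.98980738e-02, -3.91626728e+01,
        1.63405796e-02,  9.82462952e-03,  2.16635431e-05]), 'position': array([0.16047645, 0.603664  , 0.22699851]), 'ee_rot': array([ 1.29514484e-01,  9.91577274e-01, -7.12659938e-04, -2.81628752e-05]), 'ft_force': array([ 0.35342665,  0.37063163, -0.4868927 ]), 'torque': array([ 0.00025737, -0.00056715, -0.00772612]), 'grasp_force': 0.0, 'grip_width': 0.9986473096332066} 0.025
top [[453.8577442303946, 0.0, 320.16859368744116], [0.0, 453.8577442303946, 200.98839813927134], [0.0, 0.0, 1.0]] [[-0.010931316527389719, -0.9995868379509345, -0.026583071948701943], [-0.9908876739733727, 0.014397636463374759, -0.13391910107190652], [0.13424650418769588, 0.024876926247435555, -0.9906356619130279]] [0.024876050573492268, 0.5865168838570811, 1.5675924322841541]
side [[478.08925876959654, 0.0, 316.0837508809092], [0.0, 478.08925876959654, 202.43464238555183], [0.0, 0.0, 1.0]] [[0.9531709824710581, -0.3024319375838672, -3.611683186425796e-05], [-0.22115571576738335, -0.6969322559682273, -0.682184417862541], [0.20628918429858115, 0.6502463792442874, -0.7311801547642829]] [-0.5371730945064892, 0.20755708112564036, 1.2535274891017243]
```

View pics/top0.png

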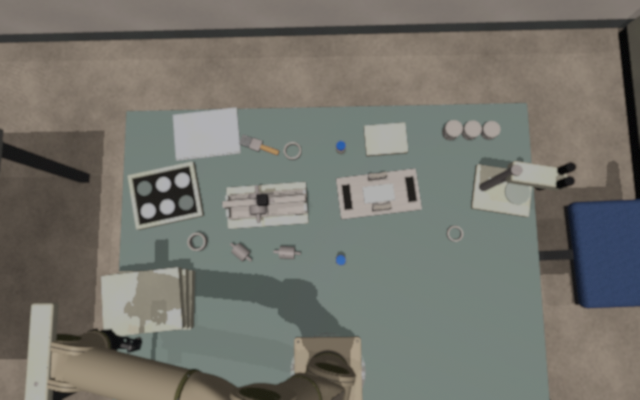

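View pics/side0.png

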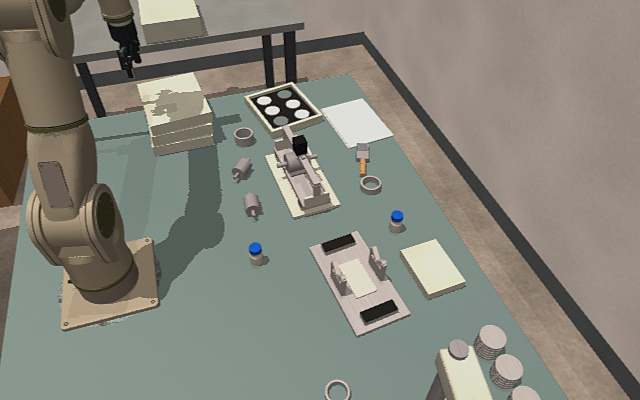

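Both stands are found: tray, grip block and drum at top (262,203), cradle at top (379,193). Two smaller drum look-alikes lie loose at (241,251) and (287,252). The one inside the tray, seen in side at (292,160), is the one meant. I'll confirm this with enlarged crops.

```bash
python3 - <<'E'
import cv2,numpy as np
c=np.load("top0.npz")["color"][:,:,::-1]; s=np.load("side0.npz")["color"][:,:,::-1]
a=c[165:275,215:325]; b=c[160:230,330:430]
a=cv2.resize(a[:75],None,fx=7,fy=7,interpolation=2); b=cv2.resize(b,None,fx=7,fy=7,interpolation=2)
cv2.imwrite("pics/a.png",a); cv2.imwrite("pics/b.png",b)
cv2.imwrite("pics/s.png",cv2.resize(s[115:225,225:345],None,fx=5,fy=5,interpolation=2))
E
```

```text
(no output)
```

View pics/a.png

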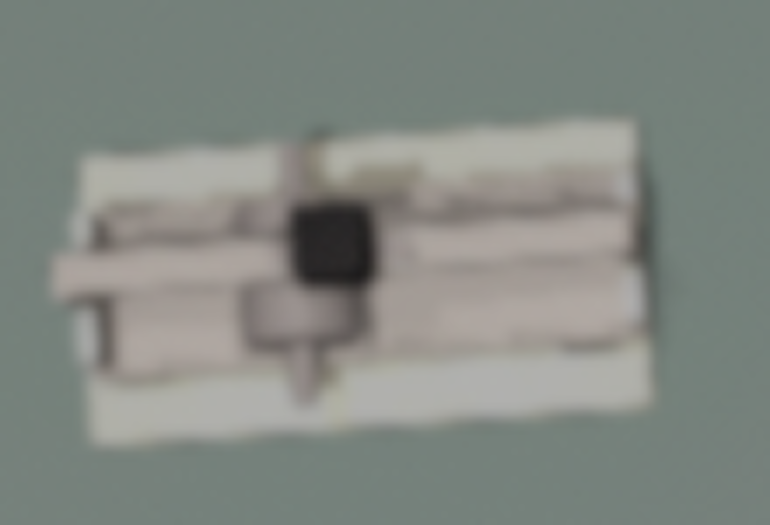

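View pics/b.png

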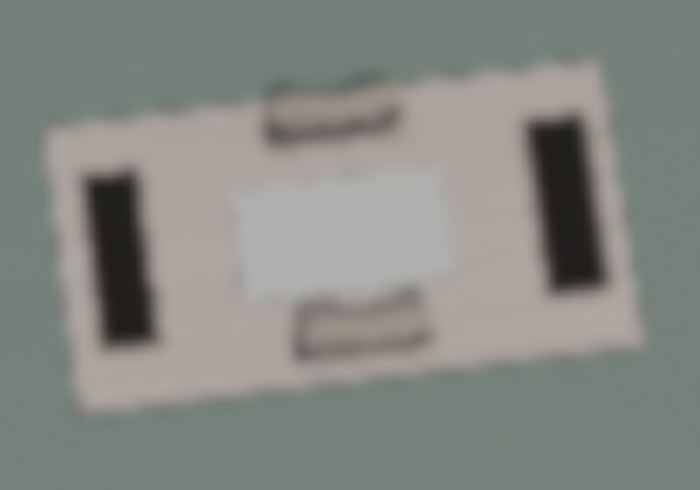

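View pics/s.png

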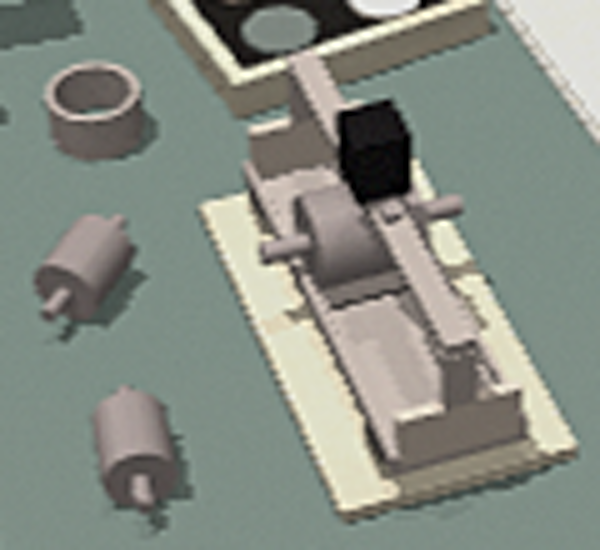

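Picture A: grip block at top (262.9,199.7). The drum axis is at column about 258.5, so it sits on the +y side, under the arch. Picture B: pads centred at (347.1,197.1) and (411,189.3), V-blocks at (377.6,175.7) and (381.9,206.4). The side crop shows the two look-alikes at side (242,168) and (252,205). They lie on the table and are smaller; the drum in the tray at (292,160) is the largest and is the one.

```bash
cat > h.py <<'E'
import numpy as np, cv2
from scipy.spatial.transform import Rotation as Ro
def P(c,u,v,z):
    R,t,K=c["R"],c["t"],c["K"]; o=-R.T@t; d=R.T@np.linalg.inv(K)@[u,v,1.]
    return o+d*(z-o[2])/d[2]
def proj(c,X):
    x=c["R"]@np.asarray(X,float)+c["t"]; q=c["K"]@x; return q[:2]/q[2]
def D(c,u,v):
    z=c["depth"][int(round(v)),int(round(u))]; return c["R"].T@(np.linalg.inv(c["K"])@[u,v,1.]*z-c["t"])
E
python3 - <<'E'
from h import *
np.set_printoptions(precision=4,suppress=True)
c=dict(np.load("top0.npz")); s=dict(np.load("side0.npz"))
A=lambda x,y,z:P(c,215+x/7-.43,165+y/7-.43,z)
B=lambda x,y,z:P(c,330+x/7-.43,160+y/7-.43,z)
print("block",A(333,243,.174), D(c,262,200),[D(s,*q) for q in((300,143),(299,140))])
rc=[A(85,157,.012),A(635,122,.012),A(650,405,.012),A(93,443,.012)]
print("restcorners",*rc,np.mean(rc,0)); print("z",D(c,230,221),D(c,290,220))
l,r=A(52,275,.125),A(632,232,.125);print("arch",l,r,(l+r)/2,np.arctan2(*( -(l-r)[[0,1]]*[1,-1])))
print("drum tips",A(303,165,.066),A(307,393,.066))
cc=[B(45,130,.012),B(598,62,.012),B(643,345,.012),B(85,410,.012)]
print("cradlecorners",*cc,np.mean(cc,0),"z",D(c,340,214))
p,q=B(120,260,.03),B(567,205,.03);print("pads",p,q,(p+q)/2,"zz",D(c,347,197))
v,w=B(333,110,.088),B(363,325,.088);print("V",v,w,(v+w)/2)
def yaw(a,b): d=a-b; return np.arctan2(-d[0],d[1])
print("yaw rest",yaw(rc[0],rc[1]),yaw(rc[3],rc[2]),"arch",yaw(l,r),"cradle",yaw(cc[0],cc[1]),yaw(cc[3],cc[2]),yaw(p,q))
E
```

```text
block [0.5769 0.203  0.174 ] [0.5747 0.2035 0.1732] [array([0.5757, 0.1905, 0.1727]), array([0.5753, 0.199 , 0.1771])]
restcorners [0.6469 0.3577 0.012 ] [0.6608 0.0713 0.012 ] [0.5137 0.0646 0.012 ] [0.4979 0.3511 0.012 ] [0.5798 0.2112 0.012 ]
z [0.5227 0.344  0.0106] [0.5235 0.1274 0.0091]
arch [0.5703 0.3462 0.125 ] [0.5871 0.0666 0.125 ] [0.5787 0.2064 0.125 ] 0.05997271629840081
drum tips [0.6319 0.235  0.066 ] [0.5172 0.2322 0.066 ]
cradlecorners [ 0.6733 -0.0402  0.012 ] [ 0.7044 -0.3264  0.012 ] [ 0.5569 -0.3435  0.012 ] [ 0.5275 -0.0584  0.012 ] [ 0.6155 -0.1921  0.012 ] z [ 0.5439 -0.0527 -0.0014]
pads [ 0.6021 -0.0771  0.03  ] [ 0.627  -0.3045  0.03  ] [ 0.6145 -0.1908  0.03  ] zz [ 0.6013 -0.0782  0.028 ]
V [ 0.6669 -0.1813  0.088 ] [ 0.5599 -0.193   0.088 ] [ 0.6134 -0.1872  0.088 ]
yaw rest 0.04877969788043264 0.054994388822200944 arch 0.05997271629840081 cradle 0.10846331623022508 0.10296307174536427 0.10898769223663207
```

```bash
cat >> h.py <<'E'
def goto(o,p,yaw):
    """tool shift and turn from state o to TCP p, pointing down, tool y along world y turned by yaw"""
    R0=Ro.from_quat(o["ee_rot"]); R1=Ro.from_euler("z",yaw)*Ro.from_euler("y",np.pi)
    return np.round(R0.inv().apply(np.array(p)-o["position"]),4), np.round((R0.inv()*R1).as_rotvec(),4)
E
python3 - <<'E'
from h import *; from workcell import get_obs
print(goto(get_obs(),[.576,.2045,.26],.055))
E
```

```text
(array([-0.5041, -0.2791, -0.0325]), array([-1.300e-03, -1.000e-04, -3.148e-01]))
```

>>> {"api": "jog_arm", "payload": {"increments": [[-0.036,-0.02,-0.015,0,0,0,1],[-0.072,-0.04,-0.03,0,0,0,1],[-0.108,-0.06,-0.032,0,0,0,1],[-0.144,-0.08,-0.032,0,0,0,1],[-0.18,-0.1,-0.032,0,0,0,1]]}}

```text
clock: 0.52
position: [0.308, 0.4615, 0.26]
ee_rot: [0.129, 0.992, 0.0, 0.0]
ft_force: [0.5, 1.1, -0.5]
grip_width: 0.999
grasp_force: 0.0
```

>>> {"api": "jog_arm", "payload": {"increments": [[-0.036,-0.02,0,0,0,0,1],[-0.072,-0.04,0,0,0,0,1],[-0.108,-0.06,0,0,0,0,1],[-0.144,-0.08,0,0,0,0,1],[-0.18,-0.1,0,0,0,0,1]]}}

```text
clock: 0.93
position: [0.4561, 0.3184, 0.2597]
ee_rot: [0.129, 0.992, -0.0, -0.0]
ft_force: [-0.4, 0.3, 0.2]
grip_width: 0.998
grasp_force: 0.0
```

>>> {"api": "jog_arm", "payload": {"increments": [[-0.036,-0.02,0,0,0,-0.1,1],[-0.072,-0.04,0,0,0,-0.2,1],[-0.108,-0.06,0,0,0,-0.3,1],[-0.144,-0.079,0,0,0,-0.315,1],[-0.144,-0.079,0,0,0,-0.315,1]]}}

```text
clock: 1.35
position: [0.5787, 0.1981, 0.2591]
ee_rot: [-0.023, 1.0, -0.002, 0.001]
ft_force: [0.3, -0.8, 0.8]
grip_width: 1.001
grasp_force: 0.0
```

```bash
python3 - <<'E'
from h import *; from workcell import get_obs,optics
o=get_obs(); print(o["clock"],o["position"],o["ee_rot"],goto(o,[.576,.2045,.26],.055))
c=optics.camera("wrist"); np.savez("w1.npz",**c); cv2.imwrite("pics/w1.png",c["color"][:,:,::-1]); print(c["K"],c["R"],c["t"])
E
```

```text
1.35 [0.57868213 0.19808337 0.25913207] [-2.30600671e-02  9.99731484e-01 -2.17826515e-03  6.69328709e-04] (array([ 0.0024,  0.0065, -0.0009]), array([-0.0044,  0.0012, -0.0089]))
[[309.70691629   0.         321.46439846]
 [  0.         309.70691629 195.34845075]
 [  0.           0.           1.        ]] [[-0.04674229  0.99889668 -0.00453605]
 [ 0.95253281  0.04593937  0.30094986]
 [ 0.3008262   0.00974635 -0.95362918]] [-0.17050919 -0.60956104  0.23442643]
```

View pics/w1.png

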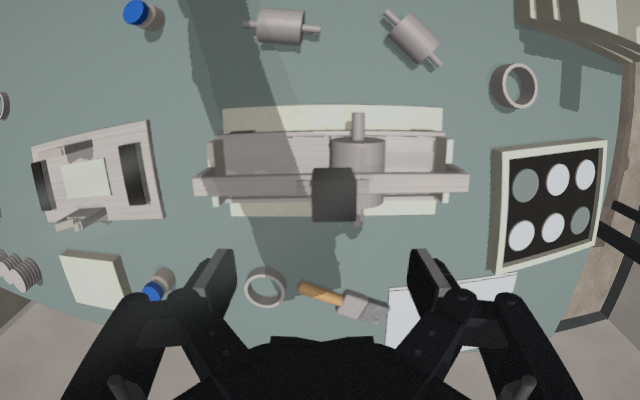

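```bash
cat >> h.py <<'E'
def PW(c,u,v,z):
    K,R,t=c["K"],c["R"],c["t"]; x=np.array([u-K[0,2],v-K[1,2]])/K[0,0]; r=np.hypot(*x)
    d=R.T@np.r_[x/r*np.sin(r),np.cos(r)]; o=-R.T@t; return o+d*(z-o[2])/d[2]
E
python3 - <<'E'
from h import *
np.set_printoptions(precision=4,suppress=True)
c=dict(np.load("w1.npz"));print(-c["R"].T@c["t"])
g=c["color"].astype(int).sum(2)
print(g[205,304:364]); print(g[160:228,335])
for n,u,v,z in(("bl",313,205,.174),("br",356,205,.174),("btop",335,169,.129),("bbot",335,221,.174),("al",193,184,.125),("ar",470,181,.125),("shaft",359,112,.073),("drL",331,158,.066),("drR",386,158,.066)): print(n,PW(c,u,v,z))
E
```

```text
[0.5021 0.196  0.4062]
[446 448 445 447 448 443 424 355 260 213 210 211 210 206 208 213 212 213
 207 206 208 214 217 210 206 209 207 210 208 212 207 210 212 202 205 202
 201 201 200 203 202 204 196 200 204 201 197 193 195 194 196 219 361 459
 490 490 489 488 494 495]
[360 361 360 361 367 364 353 308 192 191 191 194 195 199 204 197 195 203
 207 202 214 220 220 224 223 226 216 217 218 218 217 214 221 222 223 221
 218 221 213 212 214 219 214 210 209 210 211 209 203 205 199 199 196 199
 191 190 190 182 178 178 182 228 275 311 318 311 310 310]
bl [0.5838 0.1921 0.174 ]
br [0.5821 0.2263 0.174 ]
btop [0.5637 0.2101 0.129 ]
bbot [0.5966 0.2104 0.174 ]
al [0.5851 0.0699 0.125 ]
ar [0.5683 0.3488 0.125 ]
shaft [0.5121 0.2351 0.073 ]
drL [0.5653 0.2081 0.066 ]
drR [0.5618 0.2703 0.066 ]
```

The wrist view shows the grip block at (334,196), free between the open fingers. The drum is under the arch at (358,157), about 30 mm towards +y. I'll settle, come lower and re-measure.

>>> {"api": "jog_arm", "payload": {"increments": [[0.001,0.004,0.02,0,0,-0.009,1],[0.001,0.008,0.045,0,0,-0.009,1],[0.001,0.008,0.045,0,0,-0.009,1],[0.001,0.008,0.045,0,0,-0.009,1],[0.001,0.008,0.045,0,0,-0.009,1]]}}

```text
clock: 1.82
position: [0.5727, 0.2151, 0.216]
ee_rot: [-0.032, 0.999, 0.0, 0.0]
ft_force: [-0.3, 0.5, 1.1]
grip_width: 1.001
grasp_force: 0.0
```

```bash
python3 - <<'E'
from h import *; from workcell import get_obs,optics
np.set_printoptions(precision=4,suppress=True)
c=optics.camera("wrist"); np.savez("w2.npz",**c); o=get_obs(); print(o["clock"],o["position"],Ro.from_quat(o["ee_rot"]).as_matrix())
g=c["color"].astype(int).sum(2); m=(g<250).astype(np.uint8); m[240:]=0
n,l,s,ce=cv2.connectedComponentsWithStats(m)
for i in range(1,n):
    if s[i,4]>800: print(s[i],ce[i])
x=proj  # block label around centre
u0=[i for i in range(1,n) if 280<ce[i][0]<390 and s[i,4]>800][0]
X=s[u0]; l_,r_,t_,b_=X[0],X[0]+X[2],X[1],X[1]+X[3]
for q in((l_,b_-8,.174),(r_,b_-8,.174),((l_+r_)/2,t_,.129),((l_+r_)/2,b_,.174)): print(q,PW(c,*q))
print(o["ft_force"],o["torque"])
E
```

```text
1.8667 [0.573  0.215  0.2164] [[-0.9979 -0.0643  0.0017]
 [-0.0643  0.9979  0.0009]
 [-0.0017  0.0007 -1.    ]]
[ 90 150  30  66 996] [104.4378 184.1606]
[ 509  161   99   79 4100] [557.4198 203.3973]
[ 281  187   55   53 2749] [308.2663 213.6824]
(np.int32(281), np.int32(232), 0.174) [0.5833 0.1894 0.174 ]
(np.int32(336), np.int32(232), 0.174) [0.5807 0.2262 0.174 ]
(np.float64(308.5), np.int32(187), 0.129) [0.5637 0.2052 0.129 ]
(np.float64(308.5), np.int32(240), 0.174) [0.5879 0.2082 0.174 ]
[ 0.3297  0.6363 -0.0189] [-0.0434 -0.0176  0.0025]
```

>>> {"api": "jog_arm", "payload": {"increments": [[-0.0055,-0.0076,0,0,0,0.006,1],[-0.0055,-0.0076,0.014,0,0,0.006,1],[-0.0055,-0.0076,0.035,0,0,0.006,1],[-0.0055,-0.0076,0.056,0,0,0.006,1],[-0.0055,-0.0076,0.056,0,0,0.006,1]]}}

```text
clock: 2.28
position: [0.5774, 0.2062, 0.1558]
ee_rot: [-0.029, 1.0, -0.001, -0.002]
ft_force: [-1.7, -0.5, -0.2]
grip_width: 0.999
grasp_force: 0.0
```

>>> {"api": "jog_arm", "payload": {"increments": [[0,0,0,0,0,0,1],[0,0,0,0,0,0,1]]}}

```text
clock: 2.45
position: [0.5795, 0.2074, 0.1606]
ee_rot: [-0.029, 1.0, 0.0, 0.001]
ft_force: [-0.2, 1.4, 1.2]
grip_width: 0.999
grasp_force: 0.0
```

```bash
python3 - <<'E'
from h import *; from workcell import get_obs,optics
np.set_printoptions(precision=4,suppress=True)
c=optics.camera("wrist"); np.savez("w3.npz",**c); o=get_obs(); print(o["clock"],o["position"],Ro.from_quat(o["ee_rot"]).as_matrix())
cv2.imwrite("pics/w3.png",c["color"][:,:,::-1])
print(o["ft_force"],o["torque"])
E
```

```text
2.5 [0.5796 0.2076 0.1608] [[-0.9983 -0.0578  0.0025]
 [-0.0577  0.9983  0.0011]
 [-0.0025  0.001  -1.    ]]
[-0.934   0.2646 -0.0938] [-0.0331 -0.0209 -0.0156]
```

View pics/w3.png

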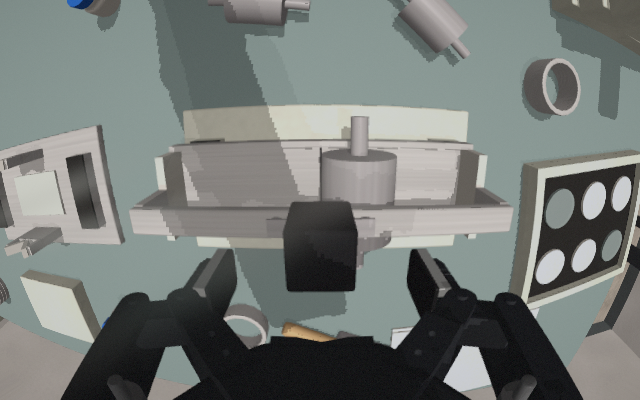

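Wrist view: block at (320,248) is centred between the pads (223..418). The drum at (359,178) is right of the black line at column 321, with d about +30 mm. Closing now, with a depth-based drum tracker.

>>> {"api": "jog_arm", "payload": {"increments": [[0,0,0,0,0,0,-1],[0,0,0,0,0,0,-1],[0,0,0,0,0,0,-1],[0,0,0,0,0,0,-1],[0,0,0,0,0,0,-1]], "grip_force": 70}}

```text
clock: 2.92
position: [0.5788, 0.2074, 0.1596]
ee_rot: [-0.029, 1.0, 0.0, 0.0]
ft_force: [-2.9, -1.3, 3.7]
grip_width: 0.4
grasp_force: 69.9
```

>>> {"api": "jog_arm", "payload": {"increments": [[0,0,0,0,0,0,-1],[0,0,0,0,0,0,-1],[0,0,0,0,0,0,-1],[0,0,0,0,0,0,-1]]}}

```text
clock: 3.25
position: [0.5787, 0.2074, 0.1596]
ee_rot: [-0.029, 1.0, 0.0, 0.0]
ft_force: [-1.9, -1.1, 5.6]
grip_width: 0.397
grasp_force: 70.3
```

```bash
cat > m.py <<'E'
from h import *; from workcell import get_obs,optics
from scipy.optimize import least_squares
np.set_printoptions(precision=4,suppress=True)
def cloud(c,o):
    K=c["K"]; v,u=np.mgrid[:400,:640]; x=(u-K[0,2])/K[0,0]; y=(v-K[1,2])/K[0,0]; r=np.hypot(x,y)+1e-9
    s=np.tan(r)/r; z=c["depth"]; p=np.stack([x*s*z,y*s*z,z],-1)[z>0]
    return Ro.from_quat(o["ee_rot"]).inv().apply((p-c["t"])@c["R"]-o["position"])
def meas():
    c=optics.camera("wrist"); o=get_obs(); p=cloud(c,o)
    q=p[(p[:,0]>.014)&(p[:,0]<.032)&(abs(p[:,1])<.098)]
    f=q[(q[:,2]>.112)&(q[:,2]<.14)]
    k,b=np.polyfit(f[:,1],f[:,2],1)
    for _ in range(3):
        e=f[:,2]-k*f[:,1]-b; g=f[abs(e)<.004]; k,b=np.polyfit(g[:,1],g[:,2],1)
    h=b+k*q[:,1]-q[:,2]; d=q[(h>.030)&(h<.066)]
    F=lambda a:np.hypot(d[:,1]-a[0],d[:,2]-a[1])-.03
    s=least_squares(F,[np.median(d[:,1]),b-.03],loss="soft_l1",f_scale=.002)
    a=-k  # tray tilt rel. to tool, + = world +y side up
    R=Ro.from_quat(o["ee_rot"]).as_matrix()
    phi=R[2,1]  # tool tilt, + = +y side up
    # drum offset from grip axis along tray
    yd=s.x[0]; hin=.033; dd=yd-(s.x[1]-hin)*np.tan(-a)*-1 if 0 else yd
    print("t %.3f d %.4f (zd %.4f rms %.4f n %d) floor b %.4f | rel tilt %.4f phi %.4f theta %.4f"%(o["clock"],dd,s.x[1],np.sqrt(np.mean(F(s.x)**2)),len(d),b,a,phi,a+phi))
    print("pos",o["position"],"yaw %.4f"%np.arctan2(-R[0,1],R[1,1]),"f",o["ft_force"],"M",o["torque"],"w %.3f g %.0f"%(o["grip_width"],o["grasp_force"]))
    return c,o,p
if __name__=="__main__": meas()
E
python3 m.py
```

```text
t 3.300 d 0.0304 (zd 0.0926 rms 0.0006 n 1787) floor b 0.1225 | rel tilt -0.0008 phi 0.0002 theta -0.0006
pos [0.5788 0.2074 0.1596] yaw 0.0580 f [-1.4832 -0.065   5.2018] M [-0.3916  0.3666  0.0726] w 0.398 g 70
```

>>> {"api": "jog_arm", "payload": {"increments": [[0,-0.0003,0,-0.009,0,0,-1],[0,-0.0006,0,-0.018,0,0,-1],[0,-0.0008,0,-0.027,0,0,-1],[0,-0.0008,0,-0.027,0,0,-1]]}}

```text
clock: 3.63
position: [0.5788, 0.2065, 0.1596]
ee_rot: [-0.029, 0.999, 0.014, -0.0]
ft_force: [-2.3, -0.9, 6.4]
grip_width: 0.398
grasp_force: 70.3
```

```bash
python3 m.py
```

```text
t 3.683 d 0.0288 (zd 0.0934 rms 0.0005 n 1787) floor b 0.1225 | rel tilt -0.0276 phi 0.0274 theta -0.0002
pos [0.5788 0.2065 0.1596] yaw 0.0579 f [-2.0857 -0.4661  5.5986] M [-0.4786  0.4779  0.1595] w 0.395 g 70
```

>>> {"api": "jog_arm", "payload": {"increments": [[0,0,-0.001,0,0,0,-1],[0,0.0001,-0.003,0,0,0,-1],[0,0.0002,-0.006,0,0,0,-1],[0,0.0003,-0.01,0,0,0,-1],[0,0.0004,-0.015,0,0,0,-1]]}}

```text
clock: 4.1
position: [0.5781, 0.2067, 0.1733]
ee_rot: [-0.029, 0.999, 0.013, -0.001]
ft_force: [0.6, 0.5, -7.1]
grip_width: 0.398
grasp_force: 70.4
```

```bash
python3 m.py
```

```text
t 4.150 d 0.0282 (zd 0.0953 rms 0.0006 n 1792) floor b 0.1242 | rel tilt -0.0360 phi 0.0272 theta -0.0088
pos [0.5787 0.2068 0.1749] yaw 0.0583 f [-0.6212  0.5739 -6.8288] M [-0.1644 -0.015   0.023 ] w 0.398 g 70
```

```bash
sed -i 's/yd=s.x\[0\]; hin=.033; dd=.*/dd=s.x[0]-(s.x[1]-.032)*a/' m.py
```

>>> {"api": "jog_arm", "payload": {"increments": [[0,0,-0.005,-0.002,0,0,-1],[0,0,-0.011,-0.004,0,0,-1],[0,0.0002,-0.017,-0.006,0,0,-1],[0,0.0003,-0.023,-0.008,0,0,-1],[0,0.0005,-0.029,-0.009,0,0,-1]]}}

```text
clock: 4.57
position: [0.5787, 0.2064, 0.2037]
ee_rot: [-0.029, 0.999, 0.018, -0.0]
ft_force: [-0.3, 0.1, -7.4]
grip_width: 0.398
grasp_force: 70.6
```

```bash
python3 m.py
```

```text
t 4.617 d 0.0306 (zd 0.0951 rms 0.0006 n 1766) floor b 0.1240 | rel tilt -0.0364 phi 0.0371 theta 0.0007
pos [0.5792 0.2065 0.205 ] yaw 0.0580 f [-0.4467  0.0758 -4.483 ] M [-0.1759  0.009  -0.0717] w 0.399 g 71
```

>>> {"api": "jog_arm", "payload": {"increments": [[0,0.0002,-0.006,0,0,0,-1],[0,0.0004,-0.012,0,0,0,-1],[0,0.0006,-0.018,0,0,0,-1],[0,0.0008,-0.024,0,0,0,-1],[0,0.001,-0.03,0,0,0,-1]]}}

```text
clock: 5.03
position: [0.5786, 0.2064, 0.2335]
ee_rot: [-0.029, 0.999, 0.018, -0.0]
ft_force: [0.4, -0.8, -7.4]
grip_width: 0.395
grasp_force: 70.7
```

```bash
python3 m.py
```

```text
t 5.083 d 0.0307 (zd 0.0951 rms 0.0006 n 1769) floor b 0.1240 | rel tilt -0.0365 phi 0.0368 theta 0.0003
pos [0.5791 0.2066 0.2349] yaw 0.0582 f [-0.0355 -0.3633 -5.3409] M [-0.1976 -0.0202  0.0244] w 0.399 g 71
```

```bash
cat > plan.py <<'E'
import sys; from m import *; import io,contextlib,re
from scipy.interpolate import BPoly
def grab():
    s=io.StringIO()
    with contextlib.redirect_stdout(s): meas()
    print(s.getvalue(),end=""); return [float(x) for x in re.search(r"t (\S+) d (\S+) .*tilt (\S+) phi (\S+) theta (\S+)",s.getvalue()).groups()]
T,dt,fr=map(float,sys.argv[1:4]); a=grab(); b=grab()
d=b[1]; v=(b[1]-a[1])/(b[0]-a[0]); 
if len(sys.argv)>4: v=float(sys.argv[4])
p=BPoly.from_derivatives([0,T],[[d,v,0],[dt,0,0]]); ts=np.clip(np.arange(1,6)/12,0,T)
D=p(ts); A=p(ts,2)*(ts<T); V=p(ts,1)
th=-A/6.54+fr*np.where(abs(V)>.004,-np.sign(V),0)
phi=th-b[2]+.9*(D-d)
print("v %.4f"%v,"D",D,"V",V,"theta",th,"phi",phi); print("tool rx rel. to phi",b[3],":",-(phi-b[3]))
E
python3 plan.py 1.3 0.003 0.012 0
```

```text
t 5.133 d 0.0307 (zd 0.0931 rms 0.0006 n 1778) floor b 0.1220 | rel tilt -0.0342 phi 0.0369 theta 0.0026
pos [0.5791 0.2066 0.2343] yaw 0.0582 f [-0.1264  1.2587 -7.2652] M [-0.236  -0.2123 -0.0075] w 0.397 g 71
t 5.183 d 0.0308 (zd 0.0930 rms 0.0006 n 1774) floor b 0.1220 | rel tilt -0.0327 phi 0.0365 theta 0.0038
pos [0.5789 0.2065 0.2335] yaw 0.0582 f [ 0.4867  0.1505 -7.5258] M [-0.2017  0.0236  0.0151] w 0.392 g 71
v 0.0000 D [0.0307 0.0303 0.0293 0.0277 0.0255] V [-0.0023 -0.008  -0.0155 -0.0233 -0.0304] theta [0.0079 0.0245 0.0264 0.026  0.0238] phi [0.0405 0.0568 0.0578 0.056  0.0517]
tool rx rel. to phi 0.0365 : [-0.004  -0.0203 -0.0213 -0.0195 -0.0152]
```

```bash
sed -i 's/c=optics.camera("wrist"); o=get_obs(); p=cloud/o=get_obs(); c=optics.camera("wrist"); p=cloud/' m.py
```

>>> {"api": "jog_arm", "payload": {"increments": [[0,-0.0002,0,-0.006,0,0,-1],[0,-0.0006,0,-0.019,0,0,-1],[0,-0.0007,0,-0.022,0,0,-1],[0,-0.0006,0,-0.02,0,0,-1],[0,-0.0005,0,-0.016,0,0,-1]]}}

```text
clock: 5.6
position: [0.5786, 0.2054, 0.2327]
ee_rot: [-0.029, 0.999, 0.026, -0.001]
ft_force: [0.7, 0.4, -8.0]
grip_width: 0.395
grasp_force: 70.7
```

```bash
python3 plan.py 0.9 0.003 0.012
```

```text
t 5.600 d 0.0284 (zd 0.0938 rms 0.0006 n 1792) floor b 0.1227 | rel tilt -0.0367 phi 0.0517 theta 0.0150
pos [0.5786 0.2054 0.2327] yaw 0.0575 f [ 0.6554  0.4416 -8.0328] M [-0.283  -0.061   0.0564] w 0.395 g 71
t 5.650 d 0.0273 (zd 0.0937 rms 0.0006 n 1792) floor b 0.1227 | rel tilt -0.0372 phi 0.0514 theta 0.0143
pos [0.5785 0.2059 0.2327] yaw 0.0582 f [-0.373   0.5671 -7.7563] M [-0.2384  0.0382  0.019 ] w 0.394 g 71
v -0.0220 D [0.0254 0.0231 0.0202 0.0169 0.0134] V [-0.0249 -0.0309 -0.0372 -0.0413 -0.0419] theta [0.0213 0.0241 0.022  0.0166 0.0094] phi [0.0568 0.0575 0.0529 0.0445 0.0342]
tool rx rel. to phi 0.0514 : [-0.0054 -0.0061 -0.0015  0.0069  0.0172]
```

>>> {"api": "jog_arm", "payload": {"increments": [[0,-0.0001,0,-0.005,0,0,-1],[0,-0.0001,0,-0.005,0,0,-1],[0,0,0,0,0,0,-1],[0,0.0002,0,0.008,0,0,-1],[0,0.0006,0,0.018,0,0,-1]]}}

```text
clock: 6.12
position: [0.5786, 0.2064, 0.2329]
ee_rot: [-0.029, 0.999, 0.017, -0.0]
ft_force: [-0.7, -0.5, -7.6]
grip_width: 0.402
grasp_force: 70.7
```

```bash
python3 plan.py 0.7 0.001 0.012
```

```text
t 6.117 d 0.0164 (zd 0.0932 rms 0.0006 n 1818) floor b 0.1227 | rel tilt -0.0273 phi 0.0333 theta 0.0060
pos [0.5786 0.2064 0.2329] yaw 0.0579 f [-0.6685 -0.5283 -7.5515] M [-0.1682  0.0086 -0.0038] w 0.402 g 71
t 6.167 d 0.0147 (zd 0.0932 rms 0.0005 n 1817) floor b 0.1227 | rel tilt -0.0293 phi 0.0327 theta 0.0034
pos [0.5785 0.2071 0.2328] yaw 0.0590 f [-0.0311  0.3358 -7.7027] M [-0.1405  0.0347  0.0298] w 0.395 g 71
v -0.0340 D [0.0119 0.0092 0.0066 0.0045 0.0028] V [-0.0335 -0.0317 -0.0282 -0.023  -0.0167] theta [ 0.01    0.0071  0.004   0.0013 -0.0003] phi [0.0368 0.0314 0.026  0.0214 0.0183]
tool rx rel. to phi 0.0327 : [-0.0041  0.0013  0.0067  0.0113  0.0144]
```

>>> {"api": "jog_arm", "payload": {"increments": [[0,0,0,0,0,0,-1],[0,0,0,0.002,0,0,-1],[0,0.0002,0,0.007,0,0,-1],[0,0.0004,0,0.012,0,0,-1],[0,0.0005,0,0.015,0,0,-1]]}}

```text
clock: 6.63
position: [0.5785, 0.2071, 0.2329]
ee_rot: [-0.029, 1.0, 0.009, -0.0]
ft_force: [-0.2, 0.9, -8.4]
grip_width: 0.4
grasp_force: 70.7
```

```bash
python3 plan.py 0.6 0.000 0.012
```

```text
t 6.633 d 0.0078 (zd 0.0929 rms 0.0006 n 1814) floor b 0.1226 | rel tilt -0.0193 phi 0.0187 theta -0.0005
pos [0.5785 0.2071 0.2329] yaw 0.0583 f [-0.2098  0.9091 -8.3795] M [-0.1526  0.0428  0.0318] w 0.400 g 71
t 6.683 d 0.0077 (zd 0.0928 rms 0.0006 n 1820) floor b 0.1227 | rel tilt -0.0195 phi 0.0187 theta -0.0008
pos [0.5785 0.2073 0.2328] yaw 0.0586 f [ 0.8727  0.4007 -7.4456] M [-0.0706  0.0247  0.0362] w 0.392 g 71
v -0.0020 D [0.0074 0.0064 0.0048 0.0029 0.0012] V [-0.007  -0.0159 -0.0222 -0.0225 -0.0164] theta [ 0.0273  0.0275  0.0186  0.0063 -0.0036] phi [0.0465 0.0459 0.0355 0.0215 0.0101]
tool rx rel. to phi 0.0187 : [-0.0278 -0.0272 -0.0168 -0.0028  0.0086]
```

The drum now rests at +8 mm with the tray level. Next is a smooth transport: accelerate at 0.06 m/s² with a small compensating tilt.

>>> {"api": "jog_arm", "payload": {"increments": [[0,-0.0003,0,-0.001,0,0,-1],[0,-0.0009,0,-0.003,0,0,-1],[0,-0.002,0,-0.005,0,0,-1],[-0.0001,-0.0035,-0.0001,-0.006,0,0,-1],[-0.0002,-0.0054,-0.0001,-0.006,0,0,-1]]}}

```text
clock: 7.15
position: [0.5791, 0.2013, 0.2329]
ee_rot: [-0.029, 1.0, 0.013, -0.0]
ft_force: [-0.3, 1.0, -8.0]
grip_width: 0.393
grasp_force: 70.7
```

>>> {"api": "jog_arm", "payload": {"increments": [[-0.0001,-0.0023,0,0,0,0,-1],[-0.0002,-0.005,-0.0001,0,0,0,-1],[-0.0003,-0.0081,-0.0002,0,0,0,-1],[-0.0004,-0.0117,-0.0002,0,0,0,-1],[-0.0005,-0.0156,-0.0003,0,0,0,-1]]}}

```text
clock: 7.57
position: [0.5805, 0.1856, 0.2327]
ee_rot: [-0.029, 0.999, 0.013, -0.0]
ft_force: [-0.7, -0.1, -8.0]
grip_width: 0.395
grasp_force: 70.7
```

```bash
python3 m.py
```

```text
t 7.567 d 0.0078 (zd 0.0928 rms 0.0006 n 1825) floor b 0.1226 | rel tilt -0.0181 phi 0.0250 theta 0.0069
pos [0.5805 0.1856 0.2327] yaw 0.0582 f [-0.7245 -0.1201 -8.0311] M [-0.1073 -0.0146 -0.0364] w 0.395 g 71
```

>>> {"api": "jog_arm", "payload": {"increments": [[-0.0001,-0.0044,-0.0001,0,0,0,-1],[-0.0003,-0.0092,-0.0002,0,0,0,-1],[-0.0005,-0.0144,-0.0003,0,0,0,-1],[-0.0006,-0.02,-0.0005,0,0,0,-1],[-0.0008,-0.0261,-0.0006,0,0,0,-1]]}}

```text
clock: 8.03
position: [0.5829, 0.1594, 0.2327]
ee_rot: [-0.029, 0.999, 0.013, -0.0]
ft_force: [-0.2, -0.5, -7.2]
grip_width: 0.398
grasp_force: 70.7
```

>>> {"api": "jog_arm", "payload": {"increments": [[-0.0002,-0.0064,-0.0002,0,0,0,-1],[-0.0004,-0.0133,-0.0003,0,0,0,-1],[-0.0007,-0.0206,-0.0005,0,0,0,-1],[-0.0009,-0.0283,-0.0007,0.001,0,0,-1],[-0.0012,-0.0364,-0.0009,0.003,0,0,-1]]}}

```text
clock: 8.45
position: [0.5862, 0.1229, 0.2327]
ee_rot: [-0.029, 1.0, 0.011, -0.0]
ft_force: [0.1, -0.9, -7.1]
grip_width: 0.399
grasp_force: 70.7
```

>>> {"api": "jog_arm", "payload": {"increments": [[-0.0003,-0.0083,-0.0002,0.002,0,-0.002,-1],[-0.0005,-0.0166,-0.0004,0.003,0,-0.004,-1],[-0.0007,-0.025,-0.0005,0.003,0,-0.006,-1],[-0.001,-0.0333,-0.0007,0.003,0,-0.008,-1],[-0.0013,-0.0417,-0.0008,0.003,0,-0.01,-1]]}}

```text
clock: 8.87
position: [0.5899, 0.0813, 0.2326]
ee_rot: [-0.034, 0.999, 0.01, -0.0]
ft_force: [0.2, -0.4, -7.0]
grip_width: 0.399
grasp_force: 70.7
```

>>> {"api": "jog_arm", "payload": {"increments": [[-0.0002,-0.0083,-0.0002,0,0,-0.002,-1],[-0.0004,-0.0166,-0.0003,0,0,-0.004,-1],[-0.0006,-0.025,-0.0005,0,0,-0.006,-1],[-0.0008,-0.0333,-0.0006,0,0,-0.008,-1],[-0.001,-0.0417,-0.0008,0,0,-0.01,-1]]}}

```text
clock: 9.28
position: [0.5938, 0.0398, 0.2326]
ee_rot: [-0.039, 0.999, 0.01, -0.0]
ft_force: [-0.2, -0.8, -7.0]
grip_width: 0.398
grasp_force: 70.7
```

```bash
python3 - <<'E'
from h import *; from workcell import get_obs
o=get_obs(); R=Ro.from_quat(o["ee_rot"]).as_matrix(); print(o["clock"],o["position"],R[2,1],np.arctan2(-R[0,1],R[1,1]),o["torque"],R.T@(np.array([.6145,-.1905,.233])-o["position"]))
E
```

```text
9.2833 [0.59375426 0.03984832 0.2325727 ] 0.019103302409626627 0.0784889520399325 [-0.04087871  0.02630307 -0.06757927] [-0.00262289 -0.23121543 -0.00484394]
```

>>> {"api": "jog_arm", "payload": {"increments": [[-0.0001,-0.0083,-0.0002,0,0,-0.002,-1],[-0.0002,-0.0166,-0.0003,0,0,-0.004,-1],[-0.0003,-0.025,-0.0005,0,0,-0.006,-1],[-0.0004,-0.0333,-0.0006,0,0,-0.008,-1],[-0.0005,-0.0417,-0.0008,0,0,-0.01,-1]]}}

```text
clock: 9.7
position: [0.5975, -0.0017, 0.2325]
ee_rot: [-0.044, 0.999, 0.01, -0.0]
ft_force: [-0.3, 0.2, -7.9]
grip_width: 0.397
grasp_force: 70.7
```

>>> {"api": "jog_arm", "payload": {"increments": [[0,-0.0083,-0.0002,0,0,-0.002,-1],[0,-0.0166,-0.0003,0,0,-0.004,-1],[0,-0.025,-0.0005,0,0,-0.006,-1],[0,-0.0333,-0.0006,0,0,-0.008,-1],[0,-0.0417,-0.0008,0,0,-0.01,-1]]}}

```text
clock: 10.12
position: [0.6012, -0.0433, 0.2325]
ee_rot: [-0.049, 0.999, 0.01, -0.0]
ft_force: [0.2, -0.3, -8.0]
grip_width: 0.392
grasp_force: 70.7
```

>>> {"api": "jog_arm", "payload": {"increments": [[0.0001,-0.0083,-0.0002,0,0,-0.002,-1],[0.0002,-0.0166,-0.0003,0,0,-0.004,-1],[0.0003,-0.025,-0.0005,0,0,-0.006,-1],[0.0004,-0.0333,-0.0006,0.001,0,-0.008,-1],[0.0005,-0.0417,-0.0008,0.003,0,-0.008,-1]]}}

```text
clock: 10.53
position: [0.6047, -0.0849, 0.2325]
ee_rot: [-0.053, 0.999, 0.008, -0.0]
ft_force: [0.1, 0.1, -7.8]
grip_width: 0.395
grasp_force: 70.7
```

```bash
python3 - <<'E'
from h import *; from workcell import get_obs
o=get_obs(); R=Ro.from_quat(o["ee_rot"]).as_matrix(); print(o["clock"],o["position"],R[2,1],np.arctan2(-R[0,1],R[1,1]),o["torque"],R.T@(np.array([.6145,-.1905,.233])-o["position"]))
E
```

```text
10.5333 [ 0.60473057 -0.08486523  0.23254878] 0.015953770578294595 0.10632966824124394 [-0.07276787  0.01856755 -0.00953211] [ 0.00149488 -0.1060543  -0.00214473]
```

>>> {"api": "jog_arm", "payload": {"increments": [[0.0001,-0.0082,-0.0001,0.002,0,0,-1],[0.0002,-0.016,-0.0002,0.002,0,0,-1],[0.0004,-0.0235,-0.0003,0.002,0,0,-1],[0.0005,-0.0307,-0.0005,0.002,0,0,-1],[0.0006,-0.0375,-0.0006,0.002,0,0,-1]]}}

```text
clock: 10.95
position: [0.6081, -0.1221, 0.2326]
ee_rot: [-0.053, 0.999, 0.007, 0.0]
ft_force: [0.4, 0.3, -8.1]
grip_width: 0.395
grasp_force: 70.7
```

>>> {"api": "jog_arm", "payload": {"increments": [[0.0001,-0.0065,-0.0001,0,0,0,-1],[0.0002,-0.0127,-0.0002,0,0,0,-1],[0.0003,-0.0185,-0.0003,0,0,0,-1],[0.0004,-0.024,-0.0004,0,0,0,-1],[0.0005,-0.0292,-0.0005,0,0,0,-1]]}}

```text
clock: 11.37
position: [0.6107, -0.1509, 0.2327]
ee_rot: [-0.053, 0.999, 0.007, 0.0]
ft_force: [-0.2, 0.1, -7.6]
grip_width: 0.397
grasp_force: 70.7
```

>>> {"api": "jog_arm", "payload": {"increments": [[0,-0.0048,-0.0001,0,0,0,-1],[0.0001,-0.0093,-0.0001,0,0,0,-1],[0.0002,-0.0134,-0.0002,0,0,0,-1],[0.0002,-0.0173,-0.0003,0,0,0,-1],[0.0003,-0.0208,-0.0003,0,0,0,-1]]}}

```text
clock: 11.78
position: [0.6126, -0.1715, 0.2327]
ee_rot: [-0.053, 0.999, 0.007, 0.0]
ft_force: [0.3, -0.9, -7.5]
grip_width: 0.397
grasp_force: 70.7
```

>>> {"api": "jog_arm", "payload": {"increments": [[0,-0.0031,0,0,0,0,-1],[0,-0.0059,-0.0001,0,0,0,-1],[0.0001,-0.0085,-0.0001,0,0,0,-1],[0.0001,-0.0107,-0.0002,0,0,0,-1],[0.0001,-0.0125,-0.0002,0,0,0,-1]]}}

```text
clock: 12.2
position: [0.6138, -0.1838, 0.2327]
ee_rot: [-0.053, 0.999, 0.007, 0.0]
ft_force: [-1.2, -0.0, -7.8]
grip_width: 0.396
grasp_force: 70.7
```

>>> {"api": "jog_arm", "payload": {"increments": [[0,-0.0014,0,-0.001,0,0,-1],[0,-0.0026,0,-0.002,0,0,-1],[0,-0.0036,-0.0001,-0.003,0,0,-1],[0,-0.0044,-0.0001,-0.004,0,0,-1],[0,-0.0048,-0.0001,-0.005,0,0,-1]]}}

```text
clock: 12.62
position: [0.6143, -0.1885, 0.2327]
ee_rot: [-0.053, 0.999, 0.01, -0.0]
ft_force: [-0.3, -0.5, -7.8]
grip_width: 0.395
grasp_force: 70.7
```

```bash
python3 - <<'E'
from m import *
c,o,p=meas(); np.savez("w4.npz",pos=o["position"],rot=o["ee_rot"],**c); cv2.imwrite("pics/w4.png",c["color"][:,:,::-1])
c=optics.camera("top"); np.savez("top4.npz",**c)
E
```

```text
t 12.617 d 0.0066 (zd 0.0929 rms 0.0005 n 1843) floor b 0.1226 | rel tilt -0.0180 phi 0.0191 theta 0.0012
pos [ 0.6143 -0.1885  0.2327] yaw 0.1061 f [-0.3088 -0.5442 -7.8316] M [-0.1548 -0.0742  0.001 ] w 0.395 g 71
```

View pics/w4.png

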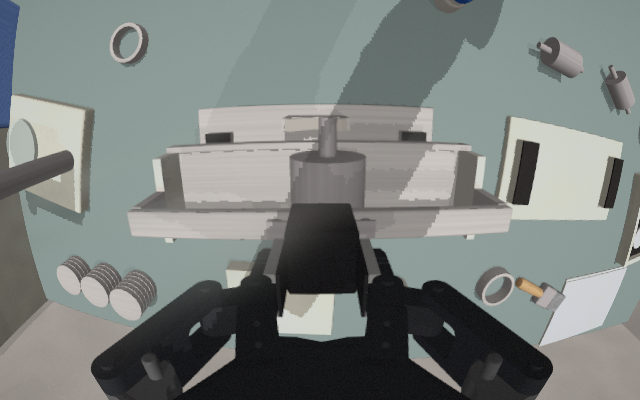

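The wrist view shows the tray over the cradle. Base edge corners are near (200,108) and (432,108), the pads at (219,137) and (413,135), the V-block at (316,125), and the drum at (328,178). I'll hold about 4.2 s while computing the alignment.

>>> {"api": "jog_arm", "payload": {"increments": [[0,0,0,0,0,0,-1],[0,0,0,0,0,0,-1],[0,0,0,0,0,0,-1],[0,0,0,0,0,0,-1],[0,0,0,0,0,0,-1]]}}

```text
clock: 13.13
position: [0.6143, -0.1883, 0.2328]
ee_rot: [-0.053, 0.999, 0.01, -0.0]
ft_force: [-0.7, 0.2, -8.1]
grip_width: 0.399
grasp_force: 70.7
```

>>> {"api": "jog_arm", "payload": {"increments": [[0,0,0,0,0,0,-1],[0,0,0,0,0,0,-1],[0,0,0,0,0,0,-1],[0,0,0,0,0,0,-1],[0,0,0,0,0,0,-1]]}}

```text
clock: 13.55
position: [0.6143, -0.1884, 0.2327]
ee_rot: [-0.053, 0.999, 0.01, -0.0]
ft_force: [-0.3, -0.3, -7.6]
grip_width: 0.397
grasp_force: 70.7
```

```bash
python3 - <<'E'
from m import *
meas()
z=np.load("w4.npz"); c=dict(z); o={"position":z["pos"],"ee_rot":z["rot"]}
p=cloud(c,o); w=Ro.from_quat(o["ee_rot"]).apply(p)+o["position"]
ctr=np.array([.6145,-.1905]); ya=.107; X=np.array([np.cos(ya),np.sin(ya)]); Y=np.array([-np.sin(ya),np.cos(ya)])
q=np.c_[(w[:,:2]-ctr)@X,(w[:,:2]-ctr)@Y,w[:,2]]
s=q[(abs(q[:,0])<.1)&(abs(q[:,1])<.17)]
for n,m in(("vtop",(s[:,2]>.078)&(s[:,2]<.094)&(s[:,0]<-.045)&(abs(s[:,1])<.045)),("pad",(s[:,2]>.024)&(s[:,2]<.036)&(s[:,0]<-.03)),("base",(s[:,2]>.004)&(s[:,2]<.02)&(s[:,0]<-.03))):
    a=s[m]; print(n,len(a))
    if len(a): print(np.percentile(a,[1,50,99],axis=0))
    if n!="vtop":
        for lo in(-.16,0): 
            b=a[(a[:,1]>lo)&(a[:,1]<lo+.16)]
            if len(b): print(" side",np.percentile(b,[1,99],axis=0)[:,:2])
# base near edge by bins
a=s[(s[:,2]>.004)&(s[:,2]<.02)]
for y in np.arange(-.14,.141,.04):
    b=a[abs(a[:,1]-y)<.01]; print(round(y,2),len(b),b[:,0].min() if len(b) else None)
g=c["color"].astype(int).sum(2)
for u0,u1 in((195,245),(390,440)): print(u0,g[136,u0:u1])
B=lambda u,v,z:(lambda P:np.r_[(P[:2]-ctr)@X,(P[:2]-ctr)@Y])(PW(c,u,v,z))
print("vblk",B(285,126,.088),B(348,126,.088))
E
```

```text
t 13.550 d 0.0065 (zd 0.0928 rms 0.0005 n 1831) floor b 0.1226 | rel tilt -0.0171 phi 0.0190 theta 0.0019
pos [ 0.6143 -0.1884  0.2327] yaw 0.1062 f [-0.2508 -0.2908 -7.5946] M [-0.1131  0.0004  0.0204] w 0.397 g 71
vtop 460
[[-0.0603 -0.0333  0.0782]
 [-0.0542 -0.0167  0.0848]
 [-0.0481  0.0326  0.0898]]
pad 482
[[-0.0436 -0.1289  0.0258]
 [-0.0382 -0.1     0.031 ]
 [-0.0317  0.1288  0.0329]]
 side [[-0.0432 -0.1292]
 [-0.0314 -0.0991]]
 side [[-0.0437  0.0995]
 [-0.0336  0.1297]]
base 6509
[[-0.0725 -0.1418  0.0112]
 [-0.0547 -0.0041  0.0131]
 [-0.0309  0.1416  0.0154]]
 side [[-0.0724 -0.1431]
 [-0.0309 -0.0017]]
 side [[-0.0726  0.0018]
 [-0.0308  0.143 ]]
-0.14 327 -0.0727200922930199
-0.1 491 -0.0725329071204133
-0.06 590 -0.07268367105764979
-0.02 340 -0.07178784967748482
0.02 250 -0.09923444082423166
0.06 598 -0.097440067927497
0.1 484 -0.0725922509538149
0.14 314 -0.07327295847480306
195 [443 438 436 437 483 548 569 567 571 536 358 197 196 199 194 189 190 183
 184 184 184 184 181 183 172 169 172 164 170 163 161 156 159 160 174 220
 255 277 398 557 556 558 558 561 558 559 560 559 559 558]
390 [401 399 400 401 402 403 399 389 348 276 281 211 167 149 155 153 153 154
 154 162 178 185 172 188 177 183 191 179 184 185 185 189 179 174 180 181
 470 575 586 586 586 566 460 459 458 453 453 455 454 455]
vblk [-0.053  -0.0286] [-0.0527  0.0307]
```

```bash
python3 - <<'E'
from m import *
z=np.load("w4.npz"); c=dict(z); o={"position":z["pos"],"ee_rot":z["rot"]}
p=cloud(c,o); w=Ro.from_quat(o["ee_rot"]).apply(p)+o["position"]
ctr=np.array([.6163,-.1903]); ya=.107; X=np.array([np.cos(ya),np.sin(ya)]); Y=np.array([-np.sin(ya),np.cos(ya)])
q=np.c_[(w[:,:2]-ctr)@X,(w[:,:2]-ctr)@Y,w[:,2]]
s=q[(abs(q[:,0])<.1)&(abs(q[:,1])<.17)]
a=s[(s[:,2]>.114)&(s[:,2]<.126)&(s[:,0]<-.03)]
for y in(-.12,-.09,-.06,.06,.09,.12):
    b=a[abs(a[:,1]-y)<.012]; print(y,len(b),np.percentile(b[:,0],[1,5]),b[:,2].max())
e=s[(s[:,2]>.12)&(s[:,2]<.155)&(s[:,0]<-.012)&(s[:,0]>-.042)]; print("ends",np.percentile(e[:,1],[.3,99.7]))
e=s[(s[:,2]>.195)&(s[:,2]<.205)]; print("arch",len(e),np.percentile(e[:,1],[.3,99.7]) if len(e) else "",[ (round(y,2),np.percentile(e[abs(e[:,1]-y)<.01][:,0],[2,98])) for y in(-.12,-.06,.06,.12)])
print("TCP in cradle frame",(z["pos"][:2]-ctr)@X,(z["pos"][:2]-ctr)@Y)
E
```

```text
-0.12 210 [-0.0433 -0.0429] 0.12574121348976222
-0.09 153 [-0.0435 -0.0432] 0.12179990248311341
-0.06 164 [-0.0436 -0.0435] 0.1216856681389561
0.06 166 [-0.0442 -0.044 ] 0.12153680882763157
0.09 153 [-0.0442 -0.0441] 0.12200298480620632
0.12 150 [-0.0443 -0.0441] 0.12172415439832696
ends [-0.1369  0.1431]
arch 8671 [-0.1347  0.1409] [(-0.12, array([-0.0101,  0.0086])), (-0.06, array([-0.0104,  0.0084])), (0.06, array([-0.0108,  0.0085])), (0.12, array([-0.0111,  0.0083]))]
TCP in cradle frame -0.0017824948722968475 0.002002398126327709
```

>>> {"api": "jog_arm", "payload": {"increments": [[0,0,0,0,0,0,-1],[0,0,0,0,0,0,-1],[0,0,0,0,0,0,-1],[0,0,0,0,0,0,-1],[0,0,0,0,0,0,-1]]}}

```text
clock: 14.02
position: [0.6143, -0.1883, 0.2327]
ee_rot: [-0.053, 0.999, 0.01, -0.0]
ft_force: [0.3, -1.4, -7.7]
grip_width: 0.396
grasp_force: 70.7
```

>>> {"api": "jog_arm", "payload": {"increments": [[0,0,0,0,0,0,-1],[0,0,0,0,0,0,-1],[0,0,0,0,0,0,-1],[0,0,0,0,0,0,-1],[0,0,0,0,0,0,-1]]}}

```text
clock: 14.43
position: [0.6143, -0.1884, 0.2328]
ee_rot: [-0.053, 0.999, 0.01, -0.0]
ft_force: [-0.3, 0.0, -7.2]
grip_width: 0.4
grasp_force: 70.7
```

>>> {"api": "jog_arm", "payload": {"increments": [[0,0,0,0,0,0,-1],[0,0,0,0,0,0,-1],[0,0,0,0,0,0,-1],[0,0,0,0,0,0,-1],[0,0,0,0,0,0,-1]]}}

```text
clock: 14.85
position: [0.6143, -0.1884, 0.2328]
ee_rot: [-0.053, 0.999, 0.01, -0.0]
ft_force: [-0.9, -0.6, -7.5]
grip_width: 0.398
grasp_force: 70.7
```

```bash
python3 m.py
```

```text
t 14.850 d 0.0065 (zd 0.0929 rms 0.0006 n 1841) floor b 0.1227 | rel tilt -0.0172 phi 0.0190 theta 0.0018
pos [ 0.6143 -0.1884  0.2328] yaw 0.1062 f [-0.9233 -0.62   -7.4623] M [-0.0583  0.0044 -0.0039] w 0.398 g 71
```

>>> {"api": "jog_arm", "payload": {"increments": [[-0.0002,-0.0005,0,0,0,0.001,-1],[-0.0004,-0.0014,0,0,0,0.002,-1],[-0.0006,-0.0026,0,0,0,0.003,-1],[-0.0008,-0.0035,0,0,0,0.004,-1],[-0.001,-0.004,0,0,0,0.004,-1]]}}

```text
clock: 15.32
position: [0.6157, -0.1925, 0.2326]
ee_rot: [-0.051, 0.999, 0.009, -0.0]
ft_force: [-1.2, -0.4, -7.1]
grip_width: 0.395
grasp_force: 70.7
```

>>> {"api": "jog_arm", "payload": {"increments": [[0,0,0,0,0,0,-1],[0,0,0,0,0,0,-1],[0,0,0,0,0,0,-1],[0,0,0,0,0,0,-1],[0,0,0,0,0,0,-1]]}}

```text
clock: 15.73
position: [0.6157, -0.1922, 0.2327]
ee_rot: [-0.051, 0.999, 0.01, -0.0]
ft_force: [0.2, -0.1, -7.5]
grip_width: 0.397
grasp_force: 70.7
```

>>> {"api": "jog_arm", "payload": {"increments": [[0,0,0,0,0,0,-1],[0,0,0,0,0,0,-1],[0,0,0,0,0,0,-1],[0,0,0,0,0,0,-1],[0,0,0,0,0,0,-1]]}}

```text
clock: 16.15
position: [0.6157, -0.1922, 0.2327]
ee_rot: [-0.051, 0.999, 0.01, -0.0]
ft_force: [-0.2, -0.2, -7.1]
grip_width: 0.399
grasp_force: 70.7
```

>>> {"api": "jog_arm", "payload": {"increments": [[0,0,0,0,0,0,-1],[0,0,0,0,0,0,-1],[0,0,0,0,0,0,-1],[0,0,0,0,0,0,-1],[0,0,0,0,0,0,-1]]}}

```text
clock: 16.57
position: [0.6157, -0.1922, 0.2327]
ee_rot: [-0.051, 0.999, 0.01, -0.0]
ft_force: [-0.5, 0.4, -7.3]
grip_width: 0.397
grasp_force: 70.7
```

>>> {"api": "jog_arm", "payload": {"increments": [[0,0,0,0,0,0,-1],[0,0,0,0,0,0,-1],[0,0,0,0,0,0,-1],[0,0,0,0,0,0,-1],[0,0,0,0,0,0,-1]]}}

```text
clock: 16.98
position: [0.6157, -0.1922, 0.2327]
ee_rot: [-0.051, 0.999, 0.01, -0.0]
ft_force: [0.3, -0.5, -7.6]
grip_width: 0.397
grasp_force: 70.7
```

>>> {"api": "jog_arm", "payload": {"increments": [[0,0,0,0,0,0,-1],[0,0,0,0,0,0,-1],[0,0,0,0,0,0,-1],[0,0,0,0,0,0,-1],[0,0,0,0,0,0,-1]]}}

```text
clock: 17.4
position: [0.6158, -0.1922, 0.2327]
ee_rot: [-0.051, 0.999, 0.01, -0.0]
ft_force: [-0.5, 0.2, -8.4]
grip_width: 0.402
grasp_force: 70.7
```

```bash
python3 m.py
```

```text
t 17.400 d 0.0064 (zd 0.0929 rms 0.0005 n 1833) floor b 0.1227 | rel tilt -0.0170 phi 0.0191 theta 0.0021
pos [ 0.6158 -0.1922  0.2327] yaw 0.1022 f [-0.4759  0.2294 -8.3763] M [-0.1137  0.0264  0.0053] w 0.402 g 71
```

>>> {"api": "jog_arm", "payload": {"increments": [[0,0,0,0,0,0,-1],[0,0,0,0,0,0,-1],[0,0,0,0,0,0,-1],[0,0,0,0,0,0,-1],[0,0,0,0,0,0,-1]]}}

```text
clock: 17.87
position: [0.6157, -0.1922, 0.2327]
ee_rot: [-0.051, 0.999, 0.01, -0.0]
ft_force: [0.0, -0.5, -7.6]
grip_width: 0.399
grasp_force: 70.7
```

>>> {"api": "jog_arm", "payload": {"increments": [[0,0,0,0,0,0,-1],[0,0,0,0,0,0,-1],[0,0,0,0,0,0,-1],[0,0,0,0,0,0,-1],[0,0,0,0,0,0,-1]]}}

```text
clock: 18.28
position: [0.6157, -0.1922, 0.2327]
ee_rot: [-0.051, 0.999, 0.01, -0.0]
ft_force: [-0.1, 0.6, -7.8]
grip_width: 0.4
grasp_force: 70.7
```

>>> {"api": "jog_arm", "payload": {"increments": [[0,0,0,0,0,0,-1],[0,0,0,0,0,0,-1],[0,0,0,0,0,0,-1],[0,0,0,0,0,0,-1],[0,0,0,0,0,0,-1]]}}

```text
clock: 18.7
position: [0.6158, -0.1922, 0.2327]
ee_rot: [-0.051, 0.999, 0.01, -0.0]
ft_force: [-0.9, -0.8, -8.6]
grip_width: 0.397
grasp_force: 70.7
```

>>> {"api": "jog_arm", "payload": {"increments": [[0,0,0,0,0,0,-1],[0,0,0,0,0,0,-1],[0,0,0,0,0,0,-1],[0,0,0,0,0,0,-1],[0,0,0,0,0,0,-1]]}}

```text
clock: 19.12
position: [0.6158, -0.1922, 0.2327]
ee_rot: [-0.051, 0.999, 0.01, -0.0]
ft_force: [-0.4, -0.3, -6.9]
grip_width: 0.398
grasp_force: 70.7
```

>>> {"api": "jog_arm", "payload": {"increments": [[0,0,0,0,0,0,-1],[0,0,0,0,0,0,-1],[0,0,0,0,0,0,-1],[0,0,0,0,0,0,-1],[0,0,0,0,0,0,-1]]}}

```text
clock: 19.53
position: [0.6157, -0.1922, 0.2327]
ee_rot: [-0.051, 0.999, 0.01, -0.0]
ft_force: [0.6, 0.0, -8.7]
grip_width: 0.391
grasp_force: 70.7
```

>>> {"api": "jog_arm", "payload": {"increments": [[0,0,0,0,0,0,-1],[0,0,0,0,0,0,-1],[0,0,0,0,0,0,-1],[0,0,0,0,0,0,-1],[0,0,0,0,0,0,-1]]}}

```text
clock: 19.95
position: [0.6158, -0.1922, 0.2327]
ee_rot: [-0.051, 0.999, 0.01, -0.0]
ft_force: [-0.5, -0.3, -8.6]
grip_width: 0.399
grasp_force: 70.7
```

>>> {"api": "jog_arm", "payload": {"increments": [[0,0,0.001,0,0,0,-1],[0,-0.0001,0.003,0,0,0,-1],[0,-0.0001,0.006,0,0,0,-1],[0,-0.0002,0.01,0,0,0,-1],[0,-0.0003,0.014,0,0,0,-1]]}}

```text
clock: 20.37
position: [0.6157, -0.1923, 0.2181]
ee_rot: [-0.051, 0.999, 0.01, -0.0]
ft_force: [-0.5, -1.0, -8.2]
grip_width: 0.397
grasp_force: 70.7
```

>>> {"api": "jog_arm", "payload": {"increments": [[0,-0.0001,0.004,0,0,0,-1],[0,-0.0002,0.008,0,0,0,-1],[0,-0.0002,0.012,0,0,0,-1],[0,-0.0003,0.016,0,0,0,-1],[0,-0.0004,0.02,0,0,0,-1]]}}

```text
clock: 20.78
position: [0.6157, -0.1923, 0.1982]
ee_rot: [-0.051, 0.999, 0.01, -0.0]
ft_force: [0.4, 0.3, -7.5]
grip_width: 0.398
grasp_force: 70.7
```

>>> {"api": "jog_arm", "payload": {"increments": [[0,-0.0001,0.003,0,0,0,-1],[0,-0.0001,0.006,0,0,0,-1],[0,-0.0002,0.008,0,0,0,-1],[0,-0.0002,0.009,0,0,0,-1],[0,-0.0002,0.01,0,0,0,-1]]}}

```text
clock: 21.2
position: [0.6158, -0.1923, 0.1886]
ee_rot: [-0.051, 0.999, 0.01, 0.0]
ft_force: [-0.5, -0.1, -7.9]
grip_width: 0.397
grasp_force: 70.7
```

```bash
python3 m.py
```

```text
t 21.200 d 0.0065 (zd 0.0929 rms 0.0005 n 1836) floor b 0.1227 | rel tilt -0.0174 phi 0.0191 theta 0.0017
pos [ 0.6158 -0.1923  0.1886] yaw 0.1022 f [-0.5202 -0.0819 -7.9034] M [-0.1242  0.0012 -0.0084] w 0.397 g 71
```

>>> {"api": "jog_arm", "payload": {"increments": [[0,0,0.001,0,0,0,-1],[0,0,0.003,0,0,0,-1],[0,-0.0001,0.005,0,0,0,-1],[0,-0.0001,0.007,0,0,0,-1],[0,-0.0002,0.009,0,0,0,-1]]}}

```text
clock: 21.67
position: [0.6157, -0.1923, 0.1794]
ee_rot: [-0.051, 0.999, 0.01, -0.0]
ft_force: [-0.3, -0.8, -7.8]
grip_width: 0.398
grasp_force: 70.7
```

>>> {"api": "jog_arm", "payload": {"increments": [[0,0,0.002,0,0,0,-1],[0,0,0.004,0,0,0,-1],[0,-0.0001,0.006,0.001,0,0,-1],[0,-0.0001,0.008,0.002,0,0,-1],[0,-0.0001,0.009,0.003,0,0,-1]]}}

```text
clock: 22.08
position: [0.6157, -0.1922, 0.1703]
ee_rot: [-0.051, 0.999, 0.008, -0.0]
ft_force: [-0.0, -0.2, -7.2]
grip_width: 0.397
grasp_force: 70.7
```

```bash
python3 m.py
```

```text
t 22.083 d 0.0026 (zd 0.0928 rms 0.0006 n 1824) floor b 0.1227 | rel tilt -0.0154 phi 0.0160 theta 0.0006
pos [ 0.6157 -0.1922  0.1703] yaw 0.1022 f [-0.0352 -0.1676 -7.1617] M [-0.1383  0.0693 -0.0047] w 0.397 g 71
```

>>> {"api": "jog_arm", "payload": {"increments": [[0,0,0.002,0.001,0,0,-1],[0,0,0.004,0.002,0,0,-1],[0,0,0.006,0.003,0,0,-1],[0,0,0.008,0.004,0,0,-1],[0,0.0001,0.0095,0.004,0,0,-1]]}}

```text
clock: 22.55
position: [0.6159, -0.192, 0.1613]
ee_rot: [-0.051, 0.999, 0.006, 0.0]
ft_force: [0.2, 1.0, -3.9]
grip_width: 0.395
grasp_force: 71.1
```

>>> {"api": "jog_arm", "payload": {"increments": [[0,0,0.0007,0,0,0,-1],[0,0,0.0012,0,0,0,-1],[0,0,0.0017,0,0,0,-1],[0,0,0.002,0,0,0,-1],[0,0,0.002,0,0,0,-1]]}}

```text
clock: 22.97
position: [0.6159, -0.192, 0.1597]
ee_rot: [-0.051, 0.999, 0.006, 0.0]
ft_force: [-1.3, 1.1, -0.0]
grip_width: 0.399
grasp_force: 71.6
```

```bash
python3 m.py
```

```text
t 22.967 d 0.0011 (zd 0.0850 rms 0.0005 n 1214) floor b 0.1225 | rel tilt -0.0122 phi 0.0121 theta -0.0001
pos [ 0.6159 -0.192   0.1597] yaw 0.1022 f [-1.2624  1.1485 -0.0052] M [ 0.1802  0.3728 -0.0161] w 0.399 g 72
```

Seated: theta is 0, the drum is lifted 8 mm off the floor, and vertical force is about 0. I'll relax the hinge, open, back off upward and look.

>>> {"api": "jog_arm", "payload": {"increments": [[0,0.0001,0,0.004,0,0,-1],[0,0.0003,0,0.008,0,0,-1],[0,0.0004,0,0.012,0,0,-1],[0,0.0004,0,0.012,0,0,-1]]}}

```text
clock: 23.35
position: [0.6159, -0.1916, 0.1597]
ee_rot: [-0.051, 0.999, -0.0, 0.001]
ft_force: [-2.8, 0.3, 4.6]
grip_width: 0.395
grasp_force: 72.1
```

>>> {"api": "jog_arm", "payload": {"increments": [[0,0,0,0,0,0,0],[0,0,0,0,0,0,0.4],[0,0,0,0,0,0,1],[0,0,0,0,0,0,1],[0,0,0,0,0,0,1]]}}

```text
clock: 23.77
position: [0.6158, -0.1916, 0.159]
ee_rot: [-0.051, 0.999, 0.0, 0.0]
ft_force: [-0.6, 0.2, 0.2]
grip_width: 1.0
grasp_force: 0.0
```

>>> {"api": "jog_arm", "payload": {"increments": [[0,0,0,0,0,0,1],[0,0,0,0,0,0,1],[0,0,-0.005,0,0,0,1],[0,0,-0.015,0,0,0,1],[0,0,-0.03,0,0,0,1]]}}

```text
clock: 24.18
position: [0.6152, -0.1914, 0.1892]
ee_rot: [-0.051, 0.999, 0.0, -0.0]
ft_force: [0.1, 0.8, -0.9]
grip_width: 1.005
grasp_force: 0.0
```

>>> {"api": "jog_arm", "payload": {"increments": [[0,0,-0.02,0,0,0,1],[0,0,-0.04,0,0,0,1],[0,0,-0.06,0,0,0,1],[0,0,-0.07,0,0,0,1],[0,0,-0.07,0,0,0,1]]}}

```text
clock: 24.6
position: [0.6167, -0.1922, 0.2624]
ee_rot: [-0.051, 0.999, -0.001, 0.003]
ft_force: [-0.7, 0.3, -0.2]
grip_width: 1.001
grasp_force: 0.0
```

>>> {"api": "jog_arm", "payload": {"increments": [[0,0,0,0,0,0,1],[0,0,0,0,0,0,1],[0,0,0,0,0,0,1],[0,0,0,0,0,0,1],[0,0,0,0,0,0,1]]}}

```text
clock: 25.02
position: [0.6154, -0.1915, 0.2584]
ee_rot: [-0.051, 0.999, 0.0, -0.0]
ft_force: [0.8, -0.4, 0.1]
grip_width: 0.993
grasp_force: 0.0
```

```bash
python3 - <<'E'
from h import *; from workcell import get_obs,optics
o=get_obs(); print(o["clock"],o["position"],o["ft_force"],o["grip_width"])
s=optics.camera("side")["color"][:,:,::-1]; w=optics.camera("wrist")["color"][:,:,::-1]
cv2.imwrite("pics/fin.png",np.vstack([cv2.resize(s[190:350,280:450],(600,300),interpolation=2)[:, :],cv2.resize(w[60:300,80:560],(600,300),interpolation=2)]))
E
```

```text
25.0167 [ 0.61539706 -0.19151244  0.25838118] [ 0.77745991 -0.42305633  0.05189924] 0.9933152036083428
```

View pics/fin.png

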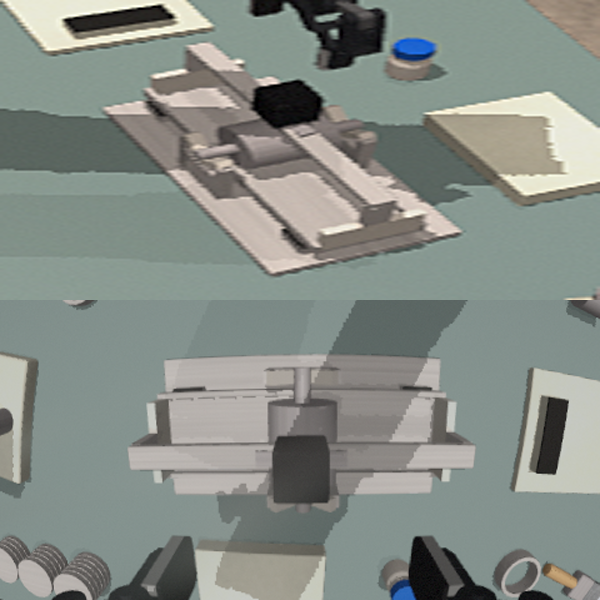

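The tray is seated squarely between the V-blocks. The drum's shafts lie in the Vs, with the near shaft at wrist-crop (303,385), and the gripper is clear.

```bash
python3 -c "
from workcell import workorder; print(workorder.hand_in())"
```

```text
the job is handed in; nothing more can be done
None
```

The job is handed in at about 25 s: I held the tray raised over the cradle for about 7 s with the drum 6–7 mm from the middle, then seated it, and the drum's shafts lie in the Vs. The gripper is clear and the drum never neared the end stops.

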